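# Hang the colour swatch board on the drying rail at the red mark

### The arm

A 6-joint arm with a two-finger parallel gripper is mounted at the origin on the work surface. World frame = base frame: x ahead of the robot, y to its left, z up, the work surface at z = 0. Lengths are in mm, angles in rad, forces in N, time in s.
With the tool pointing down it reaches from about 425 to 950 mm from the base axis. Payload 14.7 kg.
Tool frame: the origin (TCP) lies on the centre line of the jaws, within the pads' length; the fingertips stand 22 mm ahead of it and the grasp point (between the pads) lies 3 mm ahead of it; z points along the fingers, y is the line along which they close (so a half turn about z gives the same grasp; the last joint's range is limited). The gripper opens to 85 mm and grips with 20 to 120 N. Pads are 22 mm wide; open, the fingers measure 114 mm over their backs; the gripper's body (76 mm by 85 mm) begins 54 mm behind the grasp point. The pads swing forward as they close: fully open they stand 13 mm farther back than shut.
Start: joints at [-0.047, 0.48, 1.596, -0, 1.065, -0.047], TCP at [649.994, 0.021, 253.297] pointing down, gripper open.
Joint ranges: [-2.75, 2.75], [-0.82, 2.05], [0.23, 2.67], [-1.56, 4.7], [0.09, 2.69], [-2.92, 2.92]. Speed limits (rad/s): [1.89, 1.89, 2.39, 3.01, 3.01, 3.01].

### API

Orientations are given as a 3x3 rotation matrix whose columns are the frame's x, y, z axes.
In Python, from station import r gives the robot as it stands.
- The arm moves only by the tool move_arm, never from a script. Its argument "commands" is a list of rows, each a list of 3 entries, a list of its own where there are three numbers: the shift along the tool's x, y, z in mm, then the turn about the tool's z in rad, then the opening, from 0 (shut) to 1 (fully open). A call has exactly 5 rows; each row shifts and turns the commanded pose from where the row before left it, along the tool's axes as they then stand; what a row does not reach is not made up. A row lasts 1/8 s, in which the tool goes at most 62.5 mm and 10.7 degrees, less where a joint would pass 70% of its speed; a pose out of reach is approached as far as the arm can. A call with a gripper value outside its range is refused whole. The fingers move at their own pace and stop on an object; "squeeze" is the grip in N (left out, the last holds). Time passes only in rows, so rows that do not move let the fingers close, or fill a call up. It gives the time, the measured TCP pose, the force, the opening and the grip force at its end, in the units of the state.
- r.read_state(): the state, without advancing time (a new reading comes with each control period).
- r.camera(name): name is "scene" or "side" or "wrist"; returns a dict with "color" (384x512x3 uint8, red, green, blue), "intrinsics" (3x3 intrinsics, pixels), "R" (3x3) and "t" (3): a world point X has camera coordinates R X + t. Camera axes: x right, y down, z forward; pixel columns grow to the right and rows downward; lengths in mm; the calibration is good to about 2 mm. A picture is of the moment at which its call begins. There is no depth.
- r.hand_in(): hands the job in; it is judged then, once.
The state is a dict: "clock": time; "qpos": joint angles; "dq": joint speeds; "joint_torque": joint torques, N m; "eef_pos": TCP position; "tool_rot": TCP orientation; "wrist_force": force on the tool from outside, world axes, zero at the start; "torque": the same for the moment, N m; "opening": finger opening in mm; "gripper_force": force on a finger pad.
Only numpy, scipy, OpenCV 4.12 (cv2) and the standard library are available. Lean on these libraries where they do the work, as an engineer would, in place of code of your own. Each camera call takes 0.05 s, during which the arm holds its last target. There are 200 camera calls.

### The job

Pull the colour swatch board out of the deep storage box, where only its hook sticks out, stand it upright in the slot of the low dark wooden stand and let go of it there. Then pick it up again so that its hook is free, hang the hook over the bare end of the steel rail, where there is no brass keeper bar above it, slide it along the rail under the keeper until the hook is right below the red mark, and leave it hanging there at rest. Do not shift or tip the paint jar, the cup or the brush.

Things in the scene. Friction and masses are not known exactly. Their poses are not given: they have to be found in the camera images.
- swatch: loose board, about 180 g, all 10 mm thick (y): white plate 160 (x) by 90 mm high with colour stripes, its top edge (z = 90) making two shoulders, and in its plane a dark steel hook like a coat hanger's, top at z = 155. Origin: centre of the plate's underside; x along the plate, z up. Starts upright in the box's middle slot, only the hook above the rim; hook tip on the +x side
- swatch_seat (a point): point inside the hook, 138.5 mm above the board's origin, where the rail's axis lies when the hook hangs on it; axes as the board's. Around it: stem x = -19 to -11 mm, inverted-V crown, tip x = +11 to +19 ending 122 mm above the board's underside; so the mouth opens to +x, 32 mm high between shoulder and tip; inside 22 mm wide
- box: fixed wooden storage box, 182 (x) by 72 (y) by 105 mm high, three slots along x, each 16 mm wide, floor at z = 8 mm; the outer slots are filled with a fixed blue (+y) and green (-y) board, the middle one holds the swatch board. Origin: centre of the underside
- stand: fixed dark wooden stand, 130 (x) by 64 (y) by 40 mm high with one open-ended slot along its x: 14 mm wide, floor at z = 10 mm, mouth flared to about 32 mm. A board standing in it may face either way. Origin: centre of the underside, below the middle of the slot
- rail: fixed drying rail: level steel bar 12 mm in diameter along its own y, axis 200 mm above the table, between two 16 mm posts at y = -180 and +180 mm, on a wooden base 110 by 400 by 10 mm. x points away from the robot. A brass keeper bar (10 mm diameter, axis 27 mm above the rail's) covers it from y = -180 to +67 mm. Origin: centre of the base's underside
- rail_open (a point): point on the rail's axis in the middle of the bare length (rail y = +117 mm; bare from +70 to +170), the only place where a hook can get on or off: the keeper leaves just 6 mm of play above a resting hook; axes as the rail's
- mark: red clip with an upright flag, 22 by 10 by 36 mm, fixed on top of the keeper bar; its origin is the centre of its underside, 31 mm above the rail's axis; axes as the rail's; its place along the rail varies
- paint_jar: bystander: loose jar with a yellow cap, 56 mm diameter, 75 mm high; origin: underside centre
- cup: bystander: loose blue ceramic cup, 72 mm diameter, 90 mm high; origin: underside centre
- brush: bystander: loose brush lying on the table, along its x; origin on its underside
There are look-alikes about, which are no part of the job. Of the things like the swatch, leave any that is orange; of the rest the larger one is meant.

How it is judged (in metres and radians):
On the way, in this order (a step that is already met when the one before it is completed fails the run):
1. the swatch board stands upright in the stand's slot, on its floor, let go (x of swatch in the frame of stand between -0.05 and 0.05 m and y of swatch in the frame of stand between -0.007 and 0.007 m and z of swatch in the frame of stand between 0.004 and 0.016 m and angle between swatch's own z axis and vertical below 0.25 rad and contact force between the fingers and swatch below 0.05 N and linear speed of swatch below 0.03 m/s), for 0.2 s.
2. the hook is over the bare length of the rail, beyond the end of the keeper bar (x of swatch_seat in the frame of rail between -0.007 and 0.007 m and z of swatch_seat in the frame of rail between 0.192 and 0.208 m and y of swatch_seat in the frame of rail between 0.066 and 0.172 m), for 0.1 s.
At the end, for the whole second after the job is handed in: The board hangs by its hook on the rail, under the keeper, let go and at rest, hook within 10 mm of the middle of the red mark along the rail, hanging within 0.2 rad of plumb (x of swatch_seat in the frame of rail between -0.007 and 0.007 m and z of swatch_seat in the frame of rail between 0.192 and 0.208 m and y of swatch_seat in the frame of mark between -0.01 and 0.01 m and angle between swatch's own z axis and vertical below 0.2 rad and contact force between swatch and rail above 0.5 N and linear speed of swatch below 0.03 m/s and angular speed of swatch below 0.4 rad/s); the robot touches nothing.
It fails at once if the paint jar is shifted by more than 30 mm or tipped (distance of paint_jar from where it was at the start of the episode above 0.03 m or angle between paint_jar's own z axis and vertical above 0.4 rad).
It fails at once if the cup is shifted by more than 30 mm or tipped (distance of cup from where it was at the start of the episode above 0.03 m or angle between cup's own z axis and vertical above 0.4 rad).
It fails at once if the brush is shifted by more than 30 mm (distance of brush from where it was at the start of the episode above 0.03 m).
It also fails if it takes over 69 s, if anything falls off the work surface, if the arm or the gripper's body presses on something with over 40 N, if the wrist force passes 120 N, or if a joint passes its speed limit or range.

## Working session

There is one attempt and no reset: what is moved stays moved. The work goes in short steps, Python scripts to look and compute and a tool call to move; the robot and the scene stay as the last step left them, time stands still between calls to the robot, and variables do not carry over. Pictures are saved under pics/ and viewed, at most 10 in all, crops included, and the job is handed in when it is done.

Besides the shell and the picture viewer there is one more tool, called after "Request:" by a JSON object that holds its "api" and its "payload". move_arm: Moves the arm, as the interface text tells. Its arguments: {"type":"object","properties":{"commands":{"type":"array","items":{"type":"array"}},"squeeze":{"type":"number"}},"required":["commands"]}

```bash
mkdir -p pics; python3 - <<'E'
from station import r
import cv2,numpy as np
for n in ["scene","side"]:
    c=r.camera(n); cv2.imwrite(f"pics/{n}0.png",cv2.resize(c["color"][:,:,::-1],(800,600),interpolation=cv2.INTER_CUBIC)); np.savez(f"{n}0.npz",**c)
    print(n,np.round(c["intrinsics"],1).tolist(),np.round(c["R"],3).tolist(),np.round(c["t"]).tolist())
s=r.read_state();print(s["clock"],s["tool_rot"])
E
```

```text
scene [[399.8, 0.0, 255.4], [0.0, 399.8, 192.3], [0.0, 0.0, 1.0]] [[-0.707, 0.707, 0.001], [0.593, 0.594, -0.543], [-0.385, -0.384, -0.84]] [441.0, -253.0, 1443.0]
side [[487.1, 0.0, 255.5], [0.0, 487.1, 190.6], [0.0, 0.0, 1.0]] [[0.936, -0.35, -0.02], [-0.254, -0.636, -0.729], [0.243, 0.688, -0.684]] [-573.0, 233.0, 1408.0]
0.1 [[ 3.10694320e-06  9.99999374e-01 -1.11855934e-03]
 [ 1.00000000e+00 -3.08046429e-06  2.36740580e-05]
 [ 2.36705975e-05 -1.11855941e-03 -9.99999374e-01]]
```

View pics/scene0.png

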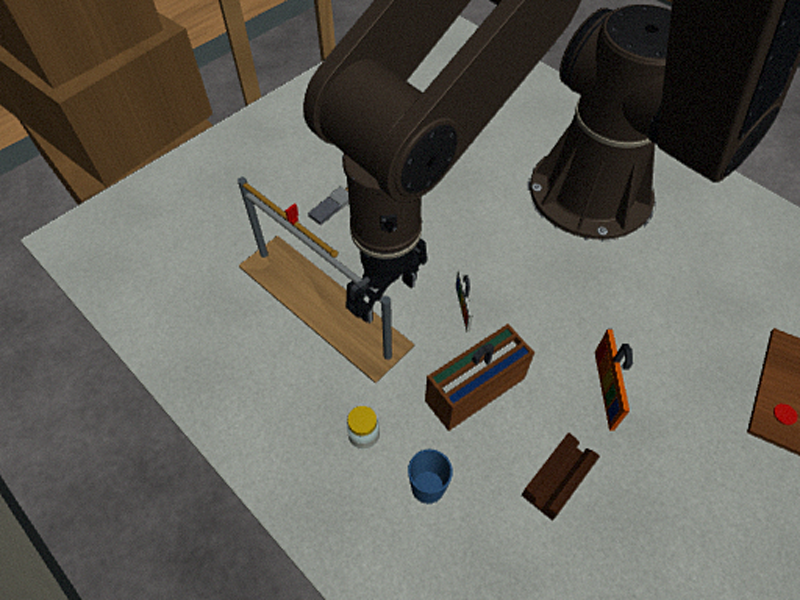

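View pics/side0.png

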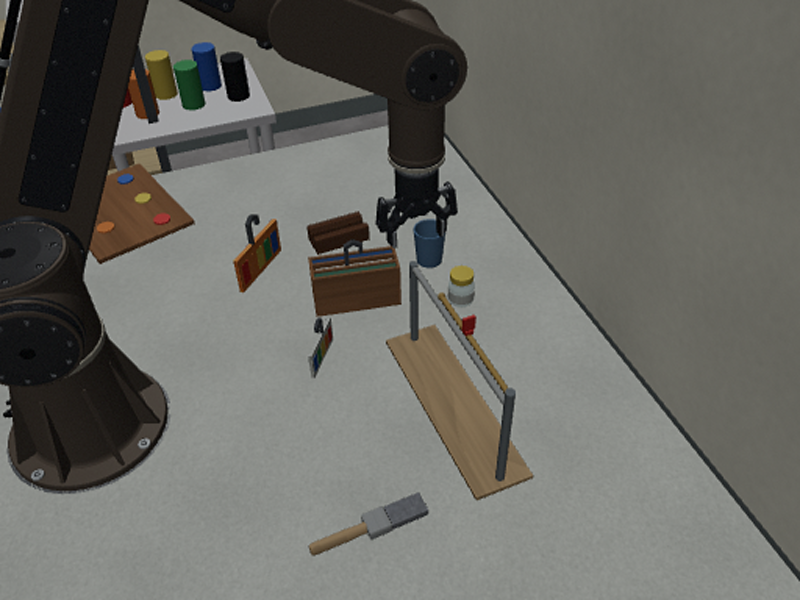

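The scene view shows the rail (post tops at 242,182 and 386,300), red mark (292,213), box (480,365) with the hook (484,352), stand (560,475), jar (362,425) and cup (430,475). In the side view the rail posts are at (413,267) and (510,393), the mark at (468,325), the hook at (350,250) and the stand at (338,232). I'll get rough positions first, then wrist close-ups.

```bash
cat > h.py <<'E'
import numpy as np,cv2
S=1.5625
def load(f): return dict(np.load(f))
def cen(c): return -c["R"].T@c["t"]
def ray(c,uv):
    K=c["intrinsics"];d=c["R"].T@np.linalg.solve(K,np.array([uv[0],uv[1],1.]));return d/np.linalg.norm(d)
def plane(c,uv,z):
    o=cen(c);d=ray(c,uv);return o+d*(z-o[2])/d[2]
def tri(a,ua,b,ub):
    A=[];y=[]
    for c,u in((a,ua),(b,ub)):
        d=ray(c,u);P=np.eye(3)-np.outer(d,d);A.append(P);y.append(P@cen(c))
    A=np.vstack(A);y=np.hstack(y);x=np.linalg.lstsq(A,y,rcond=None)[0];return x,np.linalg.norm(A@x-y)
def proj(c,X):
    p=c["R"]@np.asarray(X,float)+c["t"];p=c["intrinsics"]@p;return p[:2]/p[2]
E
python3 - <<'E'
from h import *
np.set_printoptions(precision=1,suppress=True)
a,b=load("scene0.npz"),load("side0.npz")
q=lambda u,v:((u+.5)/S-.5,(v+.5)/S-.5)
print("rail base scene z10",[plane(a,q(*p),10)[:2] for p in((240,266),(277,237),(413,346),(376,381))])
print("rail base side z10",[plane(b,q(*p),10)[:2] for p in((387,342),(434,327),(531,476),(477,497))])
print("mark",tri(a,q(292,213),b,q(468,325)))
print("box rim scene z105",[plane(a,q(*p),105)[:2] for p in((427,379),(510,325),(533,350),(450,403))])
print("box rim side",[plane(b,q(*p),105)[:2] for p in((309,258),(311,278),(399,268),(393,248))])
print("stand scene z40",[plane(a,q(*p),40)[:2] for p in((570,434),(600,453),(523,490),(553,510))])
print("stand side z40",[plane(b,q(*p),40)[:2] for p in((307,226),(362,213),(368,232),(312,245))])
print("hook",tri(a,q(484,346),b,q(350,243)))
print("jar",plane(a,q(362,418),75),"cup",plane(a,q(430,462),90))
E
```

```text
rail base scene z10 [array([ 705.5, -391.9]), array([ 601.3, -397.8]), array([585.1,  -1.1]), array([687.5,   2. ])]
rail base side z10 [array([580.1, -14.9]), array([684.1, -10.6]), array([ 701.6, -400.8]), array([ 598.9, -404.7])]
mark (array([ 643.7, -243.6,  249. ]), np.float64(0.8581107870512812))
box rim scene z105 [array([652.8,  95.7]), array([469.4, 127.4]), array([480.3, 188.6]), array([657.6, 153.3])]
box rim side [array([483.1, 184.8]), array([470. , 122.8]), array([645.5,  85.6]), array([656.3, 150.3])]
stand scene z40 [array([529.1, 323.3]), array([520.4, 379.8]), array([662.3, 326.6]), array([653.2, 381.4])]
stand side z40 [array([524.4, 375.1]), array([658.8, 374.6]), array([648.6, 300.8]), array([516.2, 303.4])]
hook (array([560.9, 137.1, 157.2]), np.float64(0.3434762509492005))
jar [772.3  58.9  75. ] cup [750.1 195.9  90. ]
```

```bash
python3 - <<'E'
from h import *
from station import r
np.set_printoptions(precision=2,suppress=True)
c=r.camera("wrist");s=r.read_state()
T=np.array(s["tool_rot"]);print("cam in tool",T.T@(cen(c)-s["eef_pos"]),"axes",(T.T@c["R"].T),c["intrinsics"])
np.savez("w0.npz",**c)
cv2.imwrite("pics/w0.png",c["color"][:,:,::-1])
a=load("scene0.npz");q=lambda u,v:((u+.5)/S-.5,(v+.5)/S-.5)
print("orange top",plane(a,q(613,330),90),plane(a,q(613,428),0),"hook",plane(a,q(627,352),150))
E
```

```text
cam in tool [  72.71   -1.32 -120.62] axes [[-0.   -0.96 -0.28]
 [ 1.   -0.   -0.  ]
 [ 0.   -0.28  0.96]] [[294.91   0.   252.09]
 [  0.   294.91 190.07]
 [  0.     0.     1.  ]]
orange top [336.38 262.63  90.  ] [445.92 368.75   0.  ] hook [397.05 311.57 150.  ]
```

View pics/w0.png

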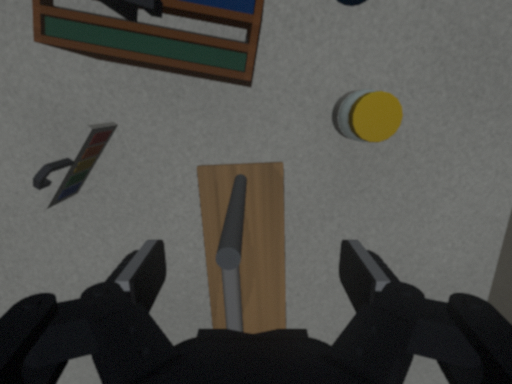

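The wrist view shows the rail's near post top (229,255), the jar (375,115), the small look-alike (80,165) and the box at the top left. The box hook is cut off at (140,8), so I'll move to see the box and stand together.

Request:
{"api": "move_arm", "payload": {"commands": [[[38,-12,-29],0,1],[[38,-12,-29],0,1],[[38,-12,-29],0,1],[[38,-12,-29],0,1],[[38,-12,-29],0,1]]}}

```text
clock: 0.78
eef_pos: [589.3, 191.1, 399.1]
tool_rot: [[0.0, 1.0, -0.0], [1.0, -0.0, -0.0], [-0.0, -0.0, -1.0]]
wrist_force: [0.9, 0.0, 0.7]
opening: 85.6
gripper_force: 0.0
```

Request:
{"api": "move_arm", "payload": {"commands": [[[0,0,0],0,1],[[0,0,0],0,1],[[0,0,0],0,1],[[0,0,0],0,1],[[0,0,0],0,1]]}}

```text
clock: 1.4
eef_pos: [590.1, 189.5, 397.9]
tool_rot: [[0.001, 1.0, -0.001], [1.0, -0.001, -0.0], [-0.0, -0.001, -1.0]]
wrist_force: [0.1, 0.8, 0.7]
opening: 85.3
gripper_force: 0.0
```

```bash
python3 - <<'E'
from h import *
from station import r
for n in("wrist","scene","side"):
    c=r.camera(n); np.savez(n[0]+"1.npz" if n!="side" else "d1.npz",**c)
    if n=="wrist": 
        im=c["color"][:,:,::-1]; cv2.imwrite("pics/w1.png",cv2.resize(im,(800,600),interpolation=cv2.INTER_CUBIC))
    elif n=="scene": s=c["color"]
    else: d=c["color"]
print(r.read_state()["eef_pos"])
# rail crops
A=cv2.resize(s[105:250,145:275,::-1],None,fx=3,fy=3,interpolation=cv2.INTER_CUBIC)
B=cv2.resize(d[155:325,235:345,::-1],None,fx=3,fy=3,interpolation=cv2.INTER_CUBIC)
H=max(A.shape[0],B.shape[0]);o=np.zeros((H,A.shape[1]+B.shape[1],3),np.uint8);o[:A.shape[0],:A.shape[1]]=A;o[:B.shape[0],A.shape[1]:]=B
cv2.imwrite("pics/rail1.png",o);print(o.shape)
E
```

```text
[590.03909223 189.81575652 398.18571004]
(510, 720, 3)
```

View pics/w1.png

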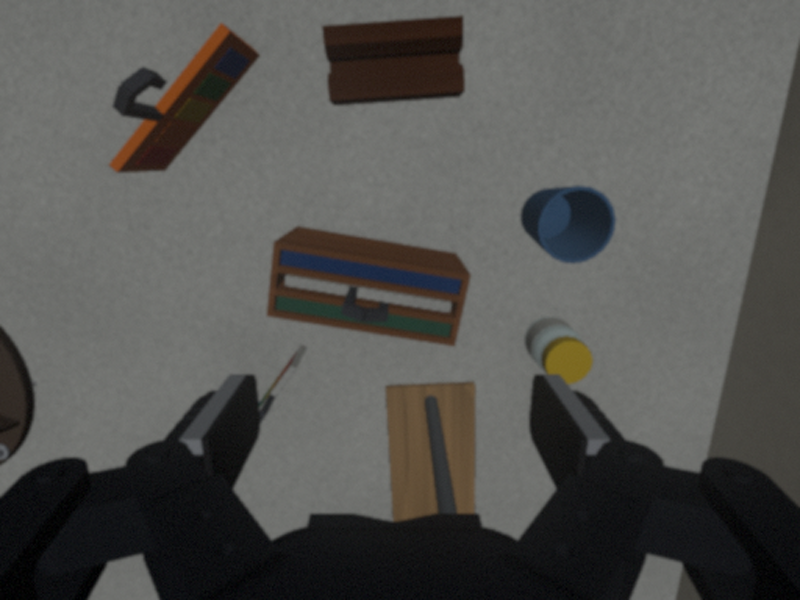

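View pics/rail1.png

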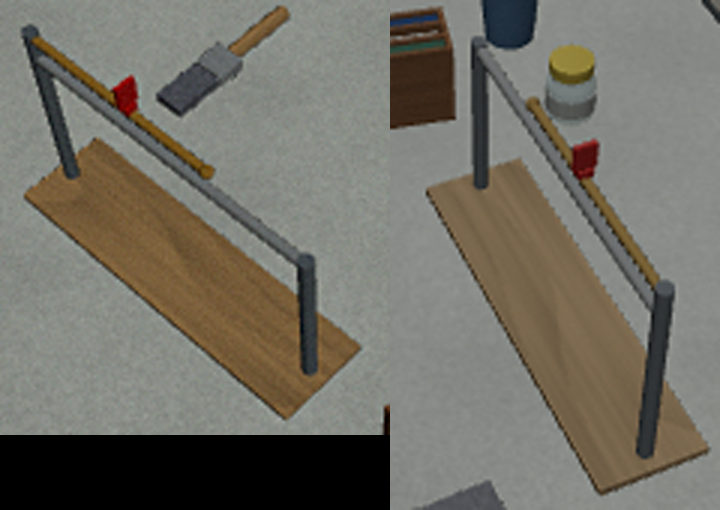

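The wrist view shows the stand with corners (323,27), (462,17) and (464,95), and its slot line near v=58. The box is at (370,290). The hook stem is on the left (350,290) and the tip on the right (383,312), so the board's +x is world +x. In the rail crops the post tops are at (307,258)/(30,31) and (480,42)/(665,290), the mark at (125,97)/(586,160), and the keeper end at (210,173)/(533,103).

```bash
python3 - <<'E'
from h import *
np.set_printoptions(precision=1,suppress=True)
a,b,w=load("s1.npz"),load("d1.npz"),load("w1.npz")
A=lambda u,v:((u+.5)/3-.5+145,(v+.5)/3-.5+105)
B=lambda u,v:((u-390+.5)/3-.5+235,(v+.5)/3-.5+155)
W=lambda u,v:((u+.5)/S-.5,(v+.5)/S-.5)
for n,p,q in [("near post top",(307,258),(480,42)),("far post top",(30,31),(665,290)),("mark c",(125,97),(586,160)),("keeper end",(210,173),(533,103)),
 ("b1",(25,195),(707,450)),("b2",(96,139),(602,491)),("b3",(360,347),(427,190)),("b4",(289,418),(518,160)),("nearpostfoot",(310,373),(482,187)),("farfoot",(71,178),(645,456))]:
    print(n,*tri(a,A(*p),b,B(*q)))
print("stand top far edge z40",[plane(w,W(*p),40)[:2] for p in((323,27),(462,17))],"near bottom z0",[plane(w,W(*p),0)[:2] for p in((331,103),(464,96))])
print("box rim z105",[plane(w,W(*p),105)[:2] for p in((276,242),(469,272),(456,345),(268,316))])
print("stem base z98",plane(w,W(351,292),98)[:2],"crown z160",plane(w,W(366,318),160)[:2], "tip z130",plane(w,W(383,312),140)[:2])
# masks: blue, green board centres, white plate, brown stand
hsv=cv2.cvtColor(w["color"],cv2.COLOR_RGB2HSV)
g=w["color"].astype(int)
m=((g.sum(2)<200)&(g[:,:,0]>g[:,:,2]*1.5)).astype(np.uint8)
m[80:]=0;m[:,:190]=0;m[:,310:]=0
cs=max(cv2.findContours(m,0,2)[0],key=cv2.contourArea);print("stand rect",cv2.minAreaRect(cs),cv2.contourArea(cs))
for n,lo,hi in(("blue",(100,100,40),(130,255,255)),("green",(50,60,20),(90,255,255))):
    k=cv2.inRange(hsv,lo,hi);k[:130]=0;k[230:]=0;k[:,310:]=0
    cs=max(cv2.findContours(k,0,2)[0],key=cv2.contourArea);R=cv2.minAreaRect(cs);P=cv2.boxPoints(R)
    print(n,R,plane(w,R[0],98),[plane(w,p,98)[:2] for p in P])
E
```

```text
near post top [634.1 -23.4 207. ] 2.87342525781067
far post top [ 650.4 -383.   232.1] 1.4634753472225677
mark c [ 645.6 -243.2  247.3] 0.9654978172870295
keeper end [ 640.  -139.5  225.3] 2.803141831312217
b1 [ 704.5 -398.6    4.5] 1.0043124022507073
b2 [ 599.8 -403.7    6. ] 0.5908354952367301
b3 [580.4  -5.    3.9] 1.8253124635073241
b4 [686.5   0.9   3.7] 2.074939165302199
nearpostfoot [636.5 -20.6   1.9] 1.9949002902926258
farfoot [ 652.3 -383.     1.5] 0.2679852174903904
stand top far edge z40 [array([523.1, 381.6]), array([651.1, 389.6])] near bottom z0 [array([522.8, 321.1]), array([661.3, 327.7])]
box rim z105 [array([481.8, 192.7]), array([657.5, 164.7]), array([648.1,  92.5]), array([469. , 122.2])]
stem base z98 [547.6 143.7] crown z160 [565.4 139. ] tip z130 [578.9 137.6]
stand rect ((252.42750549316406, 38.2227668762207), (48.59672927856445, 86.77233123779297), 85.96228790283203) 3854.0
blue ((236.39187622070312, 173.64865112304688), (115.07929229736328, 8.055549621582031), 9.462322235107422) [565.6 163.5  98. ] [array([482.2, 171.8]), array([484.9, 183.5]), array([649.9, 155.2]), array([648.4, 143. ])]
green ((201.62161254882812, 197.270263671875), (50.30607986450195, 6.904756546020508), 9.462323188781738) [512.9 127.3  98. ] [array([475. , 128.5]), array([477.5, 139.1]), array([550.9, 126.1]), array([548.9, 115.3])]
```

Request:
{"api": "move_arm", "payload": {"commands": [[[0,0,10],-0.176,1],[[0,0,10],-0.176,1],[[0,0,10],-0.176,1],[[0,0,10],-0.176,0.7],[[0,0,10],-0.176,0.7]]}}

```text
clock: 2.17
eef_pos: [590.0, 190.0, 348.0]
tool_rot: [[-0.774, 0.633, 0.0], [0.633, 0.774, 0.0], [-0.0, 0.0, -1.0]]
wrist_force: [0.3, -0.8, -0.1]
opening: 59.9
gripper_force: 0.0
```

Request:
{"api": "move_arm", "payload": {"commands": [[[0,0,10],-0.176,0.7],[[0,0,10],-0.176,0.7],[[0,0,10],-0.176,0.7],[[0,0,0],0,0.7],[[0,0,0],0,0.7]]}}

```text
clock: 2.8
eef_pos: [590.2, 190.1, 318.7]
tool_rot: [[-0.986, 0.166, 0.0], [0.166, 0.986, 0.0], [-0.0, 0.0, -1.0]]
wrist_force: [-0.2, -0.5, -0.3]
opening: 59.8
gripper_force: 0.0
```

```bash
cat >> h.py <<'E'
def go(s,X,yaw_toolx=None):
    "tool-frame shift (mm) from state s to world TCP target X; turn about tool z to bring tool x to world angle"
    T=np.array(s["tool_rot"]);d=T.T@(np.array(X)-s["eef_pos"]);t=0
    if yaw_toolx is not None:
        v=T.T@np.array([np.cos(yaw_toolx),np.sin(yaw_toolx),0]);t=np.arctan2(v[1],v[0])
    print("shift",np.round(d,1),"turn",round(t,3));return d,t
E
python3 - <<'E'
from h import *
from station import r
c=r.camera("wrist"); np.savez("w2.npz",**c)
cv2.imwrite("pics/w2.png",cv2.resize(c["color"][:,:,::-1],(800,600),interpolation=cv2.INTER_CUBIC))
s=r.read_state();print(s["eef_pos"],s["qpos"],s["clock"],s["opening"])
go(s,[556,142,200],np.pi-.165)
E
```

```text
[590.22464875 190.08055483 318.80506347] [ 2.62677943e-01  3.80883500e-01  1.58990370e+00 -5.50458445e-06
  1.17013734e+00 -1.14178993e+00] 2.85 59.70346868012461
shift [ 25.9 -53.1 118.8] turn -0.001
```

View pics/w2.png

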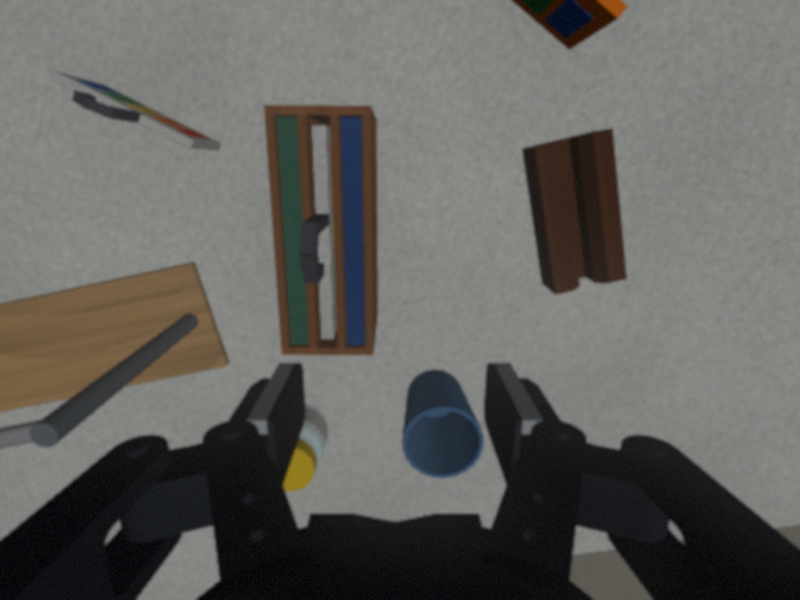

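The wrist view shows the box rim with corners (265,107), (372,107), (373,353) and (283,354). The white plate strip runs (320,125)–(328,340), with the hook at (315,248), tip toward the bottom (+x). The stand's top corners are (537,147), (611,130), (626,277) and (556,292).

```bash
python3 - <<'E'
from h import *
np.set_printoptions(precision=1,suppress=True)
w=load("w2.npz")
W=lambda u,v:((u+.5)/S-.5,(v+.5)/S-.5)
print("box rim",P:=np.array([plane(w,W(*p),105)[:2] for p in((265,107),(372,107),(373,353),(283,354))]),P.mean(0))
P=[plane(w,W(*p),98)[:2] for p in((320,125),(328,340))];d=P[1]-P[0];print("white",P,np.arctan2(d[1],d[0]),np.linalg.norm(d))
P=np.array([plane(w,W(*p),40)[:2] for p in((537,147),(611,130),(626,277),(556,292))]);print("stand top",P,P.mean(0))
for i,j in((0,3),(1,2)):
    d=P[j]-P[i];print(np.arctan2(d[1],d[0]),np.linalg.norm(d))
print("left bottom",[plane(w,W(*p),0)[:2] for p in((524,151),(544,291))])
print("slot",[plane(w,W(*p),15)[:2] for p in((583,282),(574,140))],[plane(w,W(*p),40)[:2] for p in((583,282),)])
g=w["color"].astype(int);hsv=cv2.cvtColor(w["color"],cv2.COLOR_RGB2HSV)
# white strip rows -> centre line
pts=[]
for v in list(range(82,130,4))+list(range(184,214,4)):
    row=g[v,196:218].min(1); k=np.where(row>row.max()*.75)[0]; pts.append((196+k.mean(),v))
Q=np.array([plane(w,p,98)[:2] for p in pts]);f=np.polyfit(Q[:,0],Q[:,1],1);print("strip fit yaw",np.arctan(f[0]),"y at 564",np.polyval(f,564),np.abs(np.polyval(f,Q[:,0])-Q[:,1]).max())
print("hook px tip z125",plane(w,W(316,278),130)[:2],"stem", plane(w,W(322,218),100)[:2],"crown top z163",plane(w,W(311,248),163)[:2])
E
```

```text
box rim [[468.8 123.1]
 [480.9 194.2]
 [657.4 162.7]
 [646.5  92.9]] [563.4 143.2]
white [array([485.5, 156.3]), array([643.4, 128.6])] -0.17340813881484715 160.30809850514686
stand top [[526.5 321.2]
 [523.3 381.8]
 [650.1 390.7]
 [653.6 328.1]] [588.4 355.4]
0.054340172384975245 127.35978974478931
0.06956961103024542 127.10246673115653
left bottom [array([528.8, 321.1]), array([664.2, 329. ])]
slot [array([656.5, 361.9]), array([526.6, 360.9])] [array([648.4, 352.6])]
strip fit yaw -0.16866455337411332 y at 564 142.01423619721112 0.4957818582999778
hook px tip z125 [585.3 136.9] stem [548.4 144.5] crown top z163 [559.3 144.9]
```

```bash
python3 - <<'E'
from h import *
from station import r
go(r.read_state(),[556.2,143.8,141],np.pi-.17)
E
```

```text
shift [ 26.  -51.3 177.8] turn 0.004
```

Request:
{"api": "move_arm", "payload": {"commands": [[[13,-25.7,25],0.004,0.7],[[13,-25.6,40],0,0.6],[[0,0,50],0,0.5],[[0,0,40],0,0.5],[[0,0,23],0,0.5]]}}

```text
clock: 3.48
eef_pos: [555.4, 143.5, 138.8]
tool_rot: [[-0.986, 0.169, -0.001], [0.169, 0.986, -0.0], [0.001, -0.0, -1.0]]
wrist_force: [0.7, 0.2, -0.4]
opening: 42.9
gripper_force: 0.0
```

Request:
{"api": "move_arm", "payload": {"commands": [[[0,0,0],0,0.5],[[0,0,0],0,0.2],[[0,0,0],0,0],[[0,0,0],0,0],[[0,0,0],0,0]], "squeeze": 60}}

```text
clock: 4.1
eef_pos: [556.8, 143.7, 141.8]
tool_rot: [[-0.986, 0.166, 0.002], [0.166, 0.986, 0.0], [-0.002, 0.001, -1.0]]
wrist_force: [-0.2, -2.5, 7.5]
opening: 9.4
gripper_force: 58.9
```

Request:
{"api": "move_arm", "payload": {"commands": [[[0,0,0],0,0],[[0,0,0],0,0],[[0,0,-5],0,0],[[0,0,-15],0,0],[[0,0,-20],0,0]]}}

```text
clock: 4.72
eef_pos: [555.9, 143.7, 181.5]
tool_rot: [[-0.986, 0.166, -0.0], [0.166, 0.986, 0.0], [0.0, -0.0, -1.0]]
wrist_force: [0.7, 0.6, -1.2]
opening: 9.0
gripper_force: 58.3
```

Request:
{"api": "move_arm", "payload": {"commands": [[[0,0,-30],0,0],[[0,0,-35],0,0],[[0,0,-35],0,0],[[0,0,-35],0,0],[[0,0,0],0,0]]}}

```text
clock: 5.35
eef_pos: [557.1, 144.0, 319.2]
tool_rot: [[-0.986, 0.166, 0.006], [0.166, 0.986, 0.001], [-0.005, 0.002, -1.0]]
wrist_force: [-0.1, 0.3, -1.9]
opening: 9.0
gripper_force: 58.5
```

```bash
python3 - <<'E'
from h import *
from station import r
s=r.read_state();print(s["eef_pos"],s["wrist_force"],s["opening"])
go(s,[581,354.9,316],np.pi+.06)
E
```

```text
[557.1423988  144.02242047 319.16454517] [-0.13144479  0.28928007 -1.92577593] 9.045433380335592
shift [ 11.5 211.9   3.6] turn -0.227
```

Request:
{"api": "move_arm", "payload": {"commands": [[[2,30,0],0,0],[[3,50,0],0,0],[[3,52,0],0,0],[[2,50,0],0,0],[[1.5,30,0],0,0]]}}

```text
clock: 5.98
eef_pos: [579.2, 356.9, 314.8]
tool_rot: [[-0.986, 0.165, -0.001], [0.165, 0.986, -0.0], [0.001, -0.0, -1.0]]
wrist_force: [-0.3, -0.2, -1.0]
opening: 9.0
gripper_force: 58.7
```

Request:
{"api": "move_arm", "payload": {"commands": [[[0,0,0],-0.11,0],[[0,0,0],-0.117,0],[[0,0,0],0,0],[[0,0,0],0,0],[[0,0,0],0,0]]}}

```text
clock: 6.6
eef_pos: [579.8, 354.5, 315.3]
tool_rot: [[-0.998, -0.058, -0.0], [-0.058, 0.998, -0.0], [0.0, -0.0, -1.0]]
wrist_force: [0.4, 0.2, -1.1]
opening: 9.2
gripper_force: 58.7
```

```bash
python3 - <<'E'
from h import *
from station import r
s=r.read_state();print(s["eef_pos"],s["wrist_force"],s["opening"],s["clock"])
go(s,[581,354.9,316],np.pi+.06)
w=r.camera("wrist");np.savez("w3.npz",**w);a=r.camera("scene");np.savez("s3.npz",**a);b=r.camera("side");np.savez("d3.npz",**b)
A=cv2.resize(w["color"][:,:,::-1],(480,360));print([np.round(proj(c,[589,355,160])) for c in(a,b)])
o=np.zeros((600,800,3),np.uint8);o[:360,:480]=A
def crop(c,X,h=60):
    u,v=np.round(proj(c,X)).astype(int);u=max(h,u);v=max(h,v);return cv2.resize(c["color"][v-h:v+h,u-h:u+h,::-1],(300,300),interpolation=cv2.INTER_CUBIC),(u-h,v-h)
C,oc=crop(a,[589,355,160]);D,od=crop(b,[589,355,160]);print(oc,od)
o[:300,490:790]=C;o[300:600,490:790]=D;cv2.imwrite("pics/c3.png",o)
E
```

```text
[579.77338196 354.46874519 315.29535211] [ 0.40941773  0.24819394 -1.07812529] 9.233912296771173 6.6
shift [-1.2  0.4 -0.7] turn -0.002
[array([372., 285.]), array([212., 116.])]
(np.int64(312), np.int64(225)) (np.int64(152), np.int64(56))
```

View pics/c3.png

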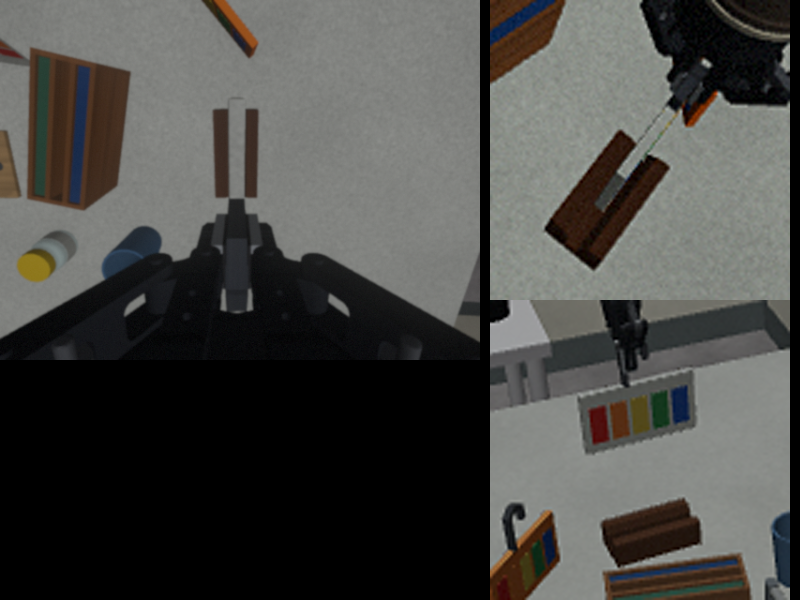

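The wrist view shows the held board (u≈237) centred over and parallel to the stand's slot (213–258), and the side view shows it level. Lowering now.

Request:
{"api": "move_arm", "payload": {"commands": [[[-1.2,0.4,25],0,0],[[0,0,35],0,0],[[0,0,35],0,0],[[0,0,25],0,0],[[0,0,15],0,0]]}}

```text
clock: 7.38
eef_pos: [580.6, 354.9, 179.0]
tool_rot: [[-0.998, -0.06, -0.001], [-0.06, 0.998, -0.001], [0.001, -0.001, -1.0]]
wrist_force: [0.1, 0.8, -1.4]
opening: 9.0
gripper_force: 58.8
```

Request:
{"api": "move_arm", "payload": {"commands": [[[0,0,8],0,0],[[0,0,8],0,0],[[0,0,8],0,0],[[0,0,6],0,0],[[0,0,4],0,0]]}}

```text
clock: 8.0
eef_pos: [580.9, 355.2, 146.1]
tool_rot: [[-0.998, -0.06, -0.0], [-0.06, 0.998, 0.0], [0.0, 0.0, -1.0]]
wrist_force: [0.2, -1.6, -1.6]
opening: 9.2
gripper_force: 58.8
```

Request:
{"api": "move_arm", "payload": {"commands": [[[0,0,1],0,0],[[0,0,1],0,0],[[0,0,0],0,0],[[0,0,0],0,0],[[0,0,0],0,0]]}}

```text
clock: 8.62
eef_pos: [581.0, 355.2, 144.4]
tool_rot: [[-0.998, -0.06, 0.0], [-0.06, 0.998, 0.0], [-0.0, 0.0, -1.0]]
wrist_force: [0.2, -0.1, -1.0]
opening: 9.2
gripper_force: 58.8
```

Request:
{"api": "move_arm", "payload": {"commands": [[[0,0,1],0,0],[[0,0,1],0,0],[[0,0,0],0,0],[[0,0,0],0,0],[[0,0,0],0,0]]}}

```text
clock: 9.25
eef_pos: [580.9, 355.4, 143.8]
tool_rot: [[-0.998, -0.06, 0.001], [-0.06, 0.998, 0.001], [-0.001, 0.0, -1.0]]
wrist_force: [-7.6, -3.4, 18.8]
opening: 9.2
gripper_force: 61.4
```

Contact with the slot floor. Releasing and waiting.

Request:
{"api": "move_arm", "payload": {"commands": [[[0,0,0],0,0.4],[[0,0,0],0,0.4],[[0,0,0],0,0.4],[[0,0,0],0,0.4],[[0,0,0],0,0.4]]}}

```text
clock: 9.88
eef_pos: [580.9, 355.1, 142.2]
tool_rot: [[-0.998, -0.06, -0.0], [-0.06, 0.998, -0.0], [0.0, -0.0, -1.0]]
wrist_force: [0.8, -0.0, 0.5]
opening: 34.1
gripper_force: 0.0
```

Request:
{"api": "move_arm", "payload": {"commands": [[[0,0,-15],0,0.4],[[0,0,-25],0,0.4],[[0,0,-30],0,0.4],[[0,0,0],0,0.4],[[0,0,0],0,0.4]]}}

```text
clock: 10.5
eef_pos: [580.9, 355.1, 212.6]
tool_rot: [[-0.998, -0.06, 0.0], [-0.06, 0.998, 0.0], [-0.0, 0.0, -1.0]]
wrist_force: [0.4, -0.8, -0.9]
opening: 34.2
gripper_force: 0.0
```

```bash
python3 - <<'E'
from h import *
from station import r
s=r.read_state();print(s["eef_pos"],s["wrist_force"],s["opening"],s["clock"])
w=r.camera("wrist");np.savez("w4.npz",**w);a=r.camera("scene");np.savez("s4.npz",**a);b=r.camera("side");np.savez("d4.npz",**b)
o=np.zeros((600,800,3),np.uint8);o[:360,:480]=cv2.resize(w["color"][:,:,::-1],(480,360))
def crop(c,X,h=50):
    u,v=np.round(proj(c,X)).astype(int);return cv2.resize(c["color"][v-h:v+h,u-h:u+h,::-1],(300,300),interpolation=cv2.INTER_CUBIC),(u-h,v-h)
C,oc=crop(a,[589,355,100]);D,od=crop(b,[589,355,100]);print(oc,od)
o[:300,490:790]=C;o[300:600,490:790]=D;cv2.imwrite("pics/c4.png",o)
E
```

```text
[580.87942396 355.07862978 212.64029229] [ 0.39401659 -0.83012775 -0.9145747 ] 34.18168469610127 10.5
(np.int64(316), np.int64(244)) (np.int64(164), np.int64(80))
```

View pics/c4.png

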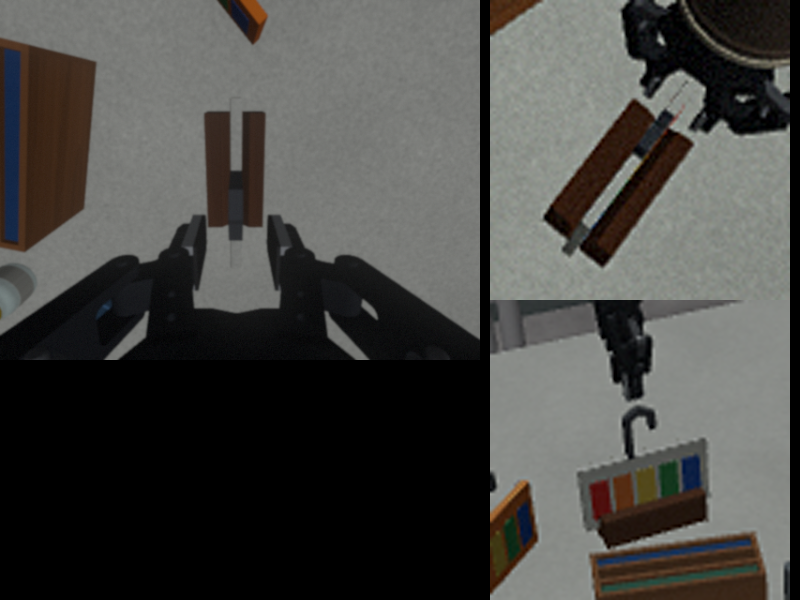

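The board stands in the slot, upright, with the hook free. Its plate runs (235,97)–(234,265) in the wrist panel. Next I'll work out its centre and the plate grasp at board x≈-65 (stem side).

```bash
python3 - <<'E'
from h import *
from station import r
np.set_printoptions(precision=1,suppress=True)
w=load("w4.npz");k=512/480
P=[plane(w,(u*k,v*k),100) for u,v in((235,97),(234.5,266))];print(P,P[0]-P[1],(P[0]+P[1])/2)
s=r.read_state()
c=np.array([589,355.4]);e=np.array([np.cos(.06),np.sin(.06)]);print(c-65*e)
X=c-65*e;go(s,[X[0],X[1],212],np.pi+.06);go(s,[X[0],X[1],94],np.pi+.06)
E
```

```text
[array([508.2, 350.7, 100. ]), array([665.3, 359.4, 100. ])] [-157.2   -8.7    0. ] [586.7 355.  100. ]
[524.1 351.5]
shift [56.5 -0.  -0.4] turn 0.0
shift [ 56.4   0.1 117.6] turn 0.0
```

Request:
{"api": "move_arm", "payload": {"commands": [[[20,0,-10],0,0.4],[[25,0,0],0,0.4],[[15,0,0],0,0.4],[[0,0,20],0,0.4],[[0,0,30],0,0.4]]}}

```text
clock: 11.28
eef_pos: [521.0, 352.0, 172.9]
tool_rot: [[-0.998, -0.061, 0.002], [-0.061, 0.998, 0.001], [-0.002, 0.001, -1.0]]
wrist_force: [0.5, 0.3, -0.8]
opening: 34.4
gripper_force: 0.0
```

Request:
{"api": "move_arm", "payload": {"commands": [[[0,0,30],0,0.4],[[0,0,25],0,0.4],[[0,0,15],0,0.4],[[0,0,7],0,0.4],[[0,0,0],0,0.4]]}}

```text
clock: 11.9
eef_pos: [521.1, 351.6, 95.4]
tool_rot: [[-0.998, -0.06, 0.0], [-0.06, 0.998, 0.0], [-0.0, 0.0, -1.0]]
wrist_force: [0.4, -0.5, -0.5]
opening: 34.3
gripper_force: 0.0
```

Request:
{"api": "move_arm", "payload": {"commands": [[[0,0,0],0,0],[[0,0,0],0,0],[[0,0,0],0,0],[[0,0,0],0,0],[[0,0,0],0,0]], "squeeze": 90}}

```text
clock: 12.52
eef_pos: [521.5, 351.6, 96.4]
tool_rot: [[-0.998, -0.06, 0.001], [-0.06, 0.998, 0.001], [-0.001, 0.0, -1.0]]
wrist_force: [-0.5, -2.4, 5.1]
opening: 8.5
gripper_force: 88.4
```

Request:
{"api": "move_arm", "payload": {"commands": [[[0,0,-5],0,0],[[0,0,-20],0,0],[[0,0,-35],0,0],[[0,0,-45],0,0],[[0,0,-45],0,0]]}}

```text
clock: 13.15
eef_pos: [520.8, 351.5, 247.1]
tool_rot: [[-0.998, -0.06, 0.0], [-0.06, 0.998, 0.0], [-0.0, 0.0, -1.0]]
wrist_force: [0.3, 1.0, -1.8]
opening: 8.6
gripper_force: 87.9
```

Request:
{"api": "move_arm", "payload": {"commands": [[[0,0,-30],0,0],[[0,0,0],0,0],[[0,0,0],0,0],[[0,0,0],0,0],[[0,0,0],0,0]]}}

```text
clock: 13.78
eef_pos: [520.7, 351.3, 274.3]
tool_rot: [[-0.998, -0.06, -0.001], [-0.06, 0.998, -0.001], [0.001, -0.001, -1.0]]
wrist_force: [0.2, -0.1, -2.0]
opening: 8.5
gripper_force: 87.9
```

```bash
python3 - <<'E'
from h import *
from station import r
np.set_printoptions(precision=1,suppress=True)
s=r.read_state();print(s["eef_pos"],s["wrist_force"],s["opening"],s["clock"])
a,b=load("scene0.npz"),load("side0.npz")
q=lambda u,v:((u+.5)/S-.5,(v+.5)/S-.5)
print("small",tri(a,q(464,283),b,q(319,325)),plane(a,q(468,328),0),plane(b,q(312,375),0),plane(b,q(330,345),0))
go(s,[472,-88,276],np.pi+.045)
w=r.camera("wrist");a=r.camera("scene");b=r.camera("side");np.savez("w5.npz",**w);np.savez("s5.npz",**a);np.savez("d5.npz",**b)
E
```

```text
[520.7 351.3 274.3] [ 0.2 -0.1 -2. ] 8.47634561321306 13.775
small (array([450.8,   2. ,  90.6]), np.float64(0.46033147337394426)) [474.5  44.1   0. ] [416.8 -35.3   0. ] [472.7  28.9   0. ]
shift [  75.1 -435.6   -1.3] turn 0.015
```

Request:
{"api": "move_arm", "payload": {"commands": [[[15,-15,0],0.015,0],[[25,-30,0],0,0],[[20,-45,0],0,0],[[15,-50,0],0,0],[[0,-50,0],0,0]]}}

```text
clock: 14.55
eef_pos: [453.8, 156.8, 275.3]
tool_rot: [[-0.999, -0.046, -0.0], [-0.046, 0.999, -0.0], [0.0, -0.0, -1.0]]
wrist_force: [1.7, -0.2, -1.4]
opening: 8.3
gripper_force: 88.0
```

Request:
{"api": "move_arm", "payload": {"commands": [[[0,-50,0],0,0],[[0,-50,0],0,0],[[0,-50,0],0,0],[[0,-45,0],0,0],[[0,-30,0],0,0]]}}

```text
clock: 15.18
eef_pos: [465.1, -68.6, 275.4]
tool_rot: [[-0.999, -0.044, 0.0], [-0.044, 0.999, -0.0], [-0.0, -0.0, -1.0]]
wrist_force: [-0.2, 0.4, -1.8]
opening: 8.7
gripper_force: 88.0
```

```bash
python3 - <<'E'
from h import *
from station import r
s=r.read_state();print(s["eef_pos"],s["wrist_force"],s["opening"],s["clock"])
go(s,[472,-88,182],np.pi+.045)
E
```

```text
[465.10670646 -68.61639915 275.39453867] [-0.19926807  0.37327477 -1.83104882] 8.701270296252538 15.175
shift [ -6.  -19.6  93.4] turn -0.001
```

Request:
{"api": "move_arm", "payload": {"commands": [[[0,-10,20],0,0],[[0,-10,30],0,0],[[0,0,30],0,0],[[0,0,14],0,0],[[0,0,0],0,0]]}}

```text
clock: 15.8
eef_pos: [465.7, -86.5, 180.9]
tool_rot: [[-0.999, -0.045, -0.001], [-0.045, 0.999, 0.0], [0.001, 0.0, -1.0]]
wrist_force: [-0.2, -0.6, -0.9]
opening: 8.3
gripper_force: 88.0
```

Request:
{"api": "move_arm", "payload": {"commands": [[[0,0,0],0,0],[[0,0,0],0,0],[[0,0,0],0,0],[[0,0,0],0,0],[[0,0,0],0,0]]}}

```text
clock: 16.42
eef_pos: [466.1, -86.7, 181.4]
tool_rot: [[-0.999, -0.045, 0.0], [-0.045, 0.999, -0.0], [-0.0, -0.0, -1.0]]
wrist_force: [0.7, -0.1, -2.1]
opening: 8.1
gripper_force: 88.0
```

```bash
python3 - <<'E'
from h import *
from station import r
s=r.read_state();print(s["eef_pos"],s["wrist_force"],s["opening"],s["clock"])
a=r.camera("scene");b=r.camera("side");np.savez("s6.npz",**a);np.savez("d6.npz",**b)
def crop(c,X,h=66):
    u,v=np.round(proj(c,X)).astype(int);u=max(u,h);v=max(v,h);print(u-h,v-h);return cv2.resize(c["color"][v-h:v+h,u-h:u+h,::-1],(400,400),interpolation=cv2.INTER_CUBIC)
X=[590,-100,170]
cv2.imwrite("pics/c6.png",np.hstack([crop(a,X),crop(b,X)]))
E
```

```text
[466.07429472 -86.6708509  181.38644066] [ 0.69763348 -0.06106136 -2.11439591] 8.080307055911119 16.425
173 106
193 133
```

View pics/c6.png

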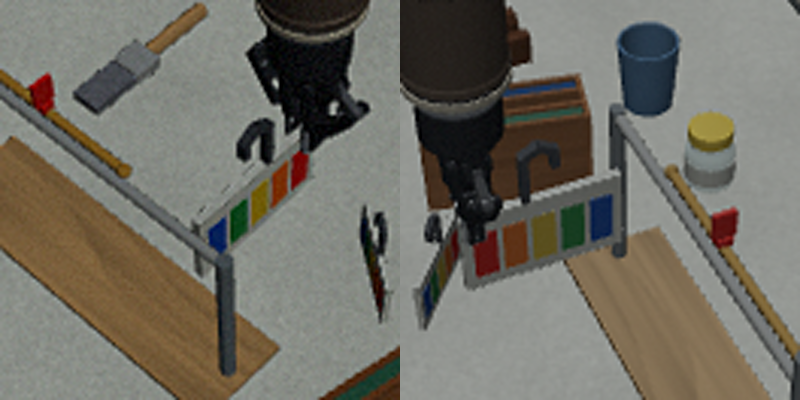

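The board hangs level before the rail, with plate and hook clear. The crown is at (256,121)/(540,140) and the plate's far top corner at (197,226)/(618,172). The rail's near post top is at (224,258)/(617,108). I'll triangulate these.

```bash
python3 - <<'E'
from h import *
np.set_printoptions(precision=1,suppress=True)
a,b=load("s6.npz"),load("d6.npz");k=400/132
A=lambda u,v:((u+.5)/k-.5+173,(v+.5)/k-.5+106)
B=lambda u,v:((u-400+.5)/k-.5+193,(v+.5)/k-.5+133)
for n,p,q in [("crown",(256,121),(540,139)),("far corner top",(197,226),(618,172)),("near corner?",(305,140),(466,222)),("tip bottom",(269,157),(556,163)),("keeper end",(124,170),(672,170)),("post top",(224,258),(617,108)),("mark bottom c",(42,108),(725,240)),("mark c",(41,94),(725,227))]:
    print(n,*tri(a,A(*p),b,B(*q)))
for c,P in((a,"s"),(b,"d")): print(P,[np.round(proj(c,X)) for X in([637.7,-85.4,200],)])
# red mark centroid
U=[]
for c in(a,b):
    g=c["color"].astype(int);m=((g[:,:,0]>110)&(g[:,:,1]<50)&(g[:,:,2]<50)).astype(np.uint8)
    n,l,st,ce=cv2.connectedComponentsWithStats(m);X=proj(c,[644.8,-243,248]);i=min(range(1,n),key=lambda i:np.hypot(*(ce[i]-X))+(st[i,4]<15)*99);U.append(ce[i]);print(st[i],ce[i])
print("mark",tri(a,U[0],b,U[1]))
E
```

```text
crown [536.  -84.5 252.3] 3.2309681943718833
far corner top [614.2 -78.1 179. ] 0.31626999453371446
near corner? [466.4 -81.5 169.7] 3.2182399317331374
tip bottom [543.9 -72.8 214. ] 16.79452734099377
keeper end [ 640.7 -141.3  227.2] 1.2734641560671371
post top [634.3 -23.  207.7] 1.1459960204130817
mark bottom c [ 647.4 -242.5  231.9] 0.23655011171681778
mark c [ 645.6 -243.2  248.8] 0.6382435468921758
s [array([229., 179.])]
d [array([273., 183.])]
[263 160   5  14  35] [264.6 166.4]
[298 211   5   2   6] [300.  211.5]
mark (array([ 606.4, -114.4,  164.9]), np.float64(136.4907431852961))
```

Request:
{"api": "move_arm", "payload": {"commands": [[[-15,0,0],0,0],[[-25,0,0],0,0],[[-25,0,0],0,0],[[-23,0,0],0,0],[[-15,0,0],0,0]]}}

```text
clock: 17.15
eef_pos: [570.7, -81.9, 181.2]
tool_rot: [[-0.999, -0.045, 0.001], [-0.045, 0.999, -0.0], [-0.001, -0.0, -1.0]]
wrist_force: [-0.5, 0.4, -1.4]
opening: 8.3
gripper_force: 88.0
```

Request:
{"api": "move_arm", "payload": {"commands": [[[0,0,0],0,0],[[0,0,0],0,0],[[0,0,0],0,0],[[0,0,0],0,0],[[0,0,0],0,0]]}}

```text
clock: 17.77
eef_pos: [568.8, -82.0, 181.4]
tool_rot: [[-0.999, -0.045, 0.0], [-0.045, 0.999, -0.0], [-0.0, -0.0, -1.0]]
wrist_force: [-0.5, 0.1, -1.5]
opening: 8.4
gripper_force: 88.0
```

```bash
python3 - <<'E'
from h import *
from station import r
s=r.read_state();print(s["eef_pos"],s["wrist_force"],s["opening"],s["clock"])
a=r.camera("scene");b=r.camera("side");np.savez("s7.npz",**a);np.savez("d7.npz",**b)
def crop(c,X,h=40):
    u,v=np.round(proj(c,X)).astype(int);print(u-h,v-h);return cv2.resize(c["color"][v-h:v+h,u-h:u+h,::-1],(400,400),interpolation=cv2.INTER_CUBIC)
X=[637,-90,200]
cv2.imwrite("pics/c7.png",np.hstack([crop(a,X),crop(b,X)]))
E
```

```text
[568.77902658 -82.04295691 181.43066002] [-0.48609429  0.13156865 -1.5017523 ] 8.357457653276585 17.775
188 138
234 145
```

View pics/c7.png

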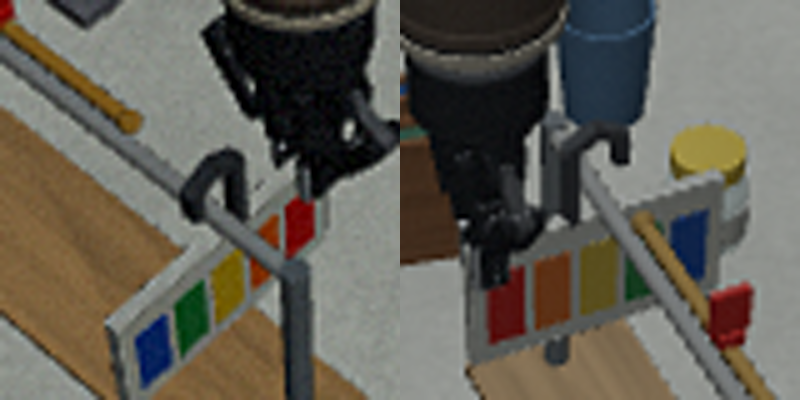

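The hook's mouth is around the rail: crown at (220,160) in the scene crop with the tip beyond the rail, and stem at (570,190) and tip at (620,155) in the side crop, on either side. Lowering onto the rail.

Request:
{"api": "move_arm", "payload": {"commands": [[[0,0,8],0,0],[[0,0,8],0,0],[[0,0,7],0,0],[[0,0,4],0,0],[[0,0,2],0,0]]}}

```text
clock: 18.5
eef_pos: [568.8, -82.0, 151.9]
tool_rot: [[-0.999, -0.045, -0.0], [-0.045, 0.999, 0.0], [0.0, 0.0, -1.0]]
wrist_force: [0.1, 0.5, -1.3]
opening: 8.4
gripper_force: 88.0
```

Request:
{"api": "move_arm", "payload": {"commands": [[[0,0,1],0,0],[[0,0,1],0,0],[[0,0,1],0,0],[[0,0,0],0,0],[[0,0,0],0,0]]}}

```text
clock: 19.12
eef_pos: [568.9, -82.0, 149.4]
tool_rot: [[-0.999, -0.045, 0.0], [-0.045, 0.999, -0.0], [-0.0, -0.0, -1.0]]
wrist_force: [-0.5, 0.6, -1.2]
opening: 8.5
gripper_force: 88.0
```

Request:
{"api": "move_arm", "payload": {"commands": [[[0,0,1],0,0],[[0,0,0],0,0],[[0,0,1],0,0],[[0,0,0],0,0],[[0,0,0],0,0]]}}

```text
clock: 19.75
eef_pos: [569.2, -82.0, 147.5]
tool_rot: [[-0.999, -0.045, 0.001], [-0.045, 0.999, -0.0], [-0.001, -0.0, -1.0]]
wrist_force: [0.0, 0.1, 3.8]
opening: 8.0
gripper_force: 88.8
```

Request:
{"api": "move_arm", "payload": {"commands": [[[0,-2,-1.5],0,0],[[0,-12,0],0,0],[[0,-18,0],0,0],[[0,-20,0],0,0],[[0,-20,0],0,0]]}}

```text
clock: 20.38
eef_pos: [572.1, -155.8, 148.7]
tool_rot: [[-0.999, -0.045, -0.0], [-0.045, 0.999, -0.0], [0.0, -0.0, -1.0]]
wrist_force: [0.3, -0.9, -1.8]
opening: 8.2
gripper_force: 88.0
```

Request:
{"api": "move_arm", "payload": {"commands": [[[0,-20,0],0,0],[[0,-20,0],0,0],[[0,-20,0],0,0],[[0,-18,0],0,0],[[0,-10,0],0,0]]}}

```text
clock: 21.0
eef_pos: [576.2, -243.1, 148.8]
tool_rot: [[-0.999, -0.045, 0.0], [-0.045, 0.999, -0.0], [-0.0, -0.0, -1.0]]
wrist_force: [0.2, 0.7, -1.5]
opening: 8.2
gripper_force: 88.0
```

Request:
{"api": "move_arm", "payload": {"commands": [[[0,-4,0],0,0],[[0,0,0],0,0],[[0,0,0],0,0],[[0,0,0],0,0],[[0,0,0],0,0]]}}

```text
clock: 21.62
eef_pos: [576.4, -245.5, 148.8]
tool_rot: [[-0.999, -0.046, -0.0], [-0.046, 0.999, 0.0], [0.0, 0.0, -1.0]]
wrist_force: [0.6, -1.3, -1.8]
opening: 8.5
gripper_force: 88.0
```

```bash
python3 - <<'E'
from h import *
from station import r
s=r.read_state();print(s["eef_pos"],s["wrist_force"],s["opening"],s["clock"])
a=r.camera("scene");b=r.camera("side");np.savez("s8.npz",**a);np.savez("d8.npz",**b)
def crop(c,X,h=40):
    u,v=np.round(proj(c,X)).astype(int);print(u-h,v-h);return cv2.resize(c["color"][v-h:v+h,u-h:u+h,::-1],(400,400),interpolation=cv2.INTER_CUBIC)
X=[645,-243,210]
cv2.imwrite("pics/c8.png",np.hstack([crop(a,X),crop(b,X)]))
E
```

```text
[ 576.38663374 -245.54083849  148.82881778] [ 0.61099399 -1.30651695 -1.83458454] 8.504537369880358 21.625
148 106
259 178
```

View pics/c8.png

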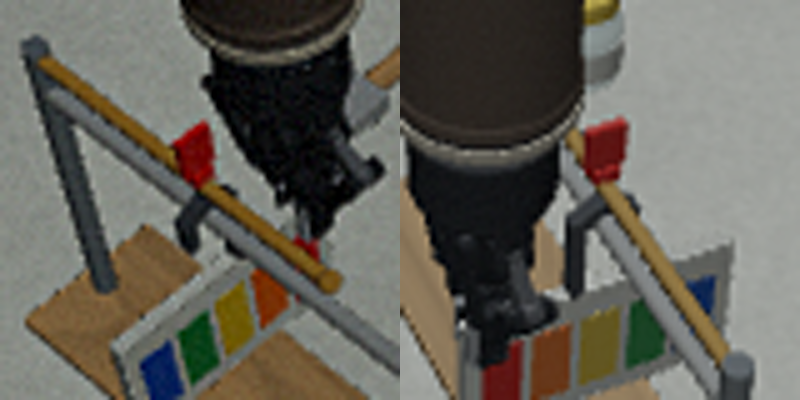

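The hook is under the keeper with the flag just above it: flag centre (195,153)/(605,150), plate far top corner (116,347)/(733,243). Checking y numerically.

```bash
python3 - <<'E'
from h import *
np.set_printoptions(precision=1,suppress=True)
a,b=load("s8.npz"),load("d8.npz")
A=lambda u,v:((u+.5)/5-.5+148,(v+.5)/5-.5+106)
B=lambda u,v:((u-400+.5)/5-.5+259,(v+.5)/5-.5+178)
for n,p,q in [("flag c",(195,153),(605,150)),("flag bottom",(196,178),(605,176)),("corner",(116,347),(733,243))]: print(n,*tri(a,A(*p),b,B(*q)))
i=lambda c,X,f:np.round((proj(c,X)-f+.5)*5-.5)
for X in([645,-243,231],[645,-243,267],[645,-242.4,216.5]): print(i(a,X,[148,106]),i(b,X,[259,178])+[400,0])
E
```

```text
flag c [ 644.3 -243.4  249.4] 1.0638121365528437
flag bottom [ 645.9 -243.6  230.1] 0.06841097307622007
corner [ 723.5 -242.5  148. ] 2.9365231577594875
[198. 177.] [603. 175.]
[188. 133.] [606. 124.]
[202. 194.] [601. 193.]
```

Request:
{"api": "move_arm", "payload": {"commands": [[[0,0,0.7],0,0],[[0,0,0.6],0,0],[[0,0,0],0,0],[[0,0,0],0,0.05],[[0,0,0],0,0.12]], "squeeze": 20}}

```text
clock: 22.35
eef_pos: [576.3, -245.9, 147.5]
tool_rot: [[-0.999, -0.045, -0.0], [-0.045, 0.999, -0.0], [0.0, 0.0, -1.0]]
wrist_force: [0.0, -0.2, -0.3]
opening: 10.6
gripper_force: 0.0
```

Request:
{"api": "move_arm", "payload": {"commands": [[[0,0,0],0,0.2],[[0,0,0],0,0.3],[[0,0,0],0,0.4],[[0,0,0],0,0.4],[[0,0,0],0,0.4]]}}

```text
clock: 22.98
eef_pos: [576.4, -245.8, 147.5]
tool_rot: [[-0.999, -0.045, -0.0], [-0.045, 0.999, -0.0], [0.0, 0.0, -1.0]]
wrist_force: [0.2, -0.5, 0.4]
opening: 34.4
gripper_force: 0.0
```

Request:
{"api": "move_arm", "payload": {"commands": [[[5,0,0],0,0.4],[[15,0,0],0,0.4],[[20,0,0],0,0.4],[[20,0,0],0,0.4],[[20,0,0],0,0.4]]}}

```text
clock: 23.6
eef_pos: [494.7, -249.3, 147.5]
tool_rot: [[-0.999, -0.045, -0.0], [-0.045, 0.999, 0.0], [0.0, 0.0, -1.0]]
wrist_force: [-1.1, -0.3, 0.7]
opening: 34.1
gripper_force: 0.0
```

Request:
{"api": "move_arm", "payload": {"commands": [[[0,0,-20],0,0.4],[[0,0,-40],0,0.4],[[0,0,-20],0,0.4],[[0,0,0],0,0.4],[[0,0,0],0,0.4]]}}

```text
clock: 24.22
eef_pos: [495.5, -249.2, 226.8]
tool_rot: [[-0.999, -0.045, -0.001], [-0.045, 0.999, 0.0], [0.001, 0.0, -1.0]]
wrist_force: [0.4, 0.3, 0.3]
opening: 34.4
gripper_force: 0.0
```

```bash
python3 - <<'E'
from h import *
from station import r
s=r.read_state();print(s["eef_pos"],s["wrist_force"],s["opening"],s["clock"])
a=r.camera("scene");b=r.camera("side");np.savez("s9.npz",**a);np.savez("d9.npz",**b)
def crop(c,X,h=40):
    u,v=np.round(proj(c,X)).astype(int);print(u-h,v-h);return cv2.resize(c["color"][v-h:v+h,u-h:u+h,::-1],(400,400),interpolation=cv2.INTER_CUBIC)
X=[645,-243,190]
cv2.imwrite("pics/c9.png",np.hstack([crop(a,X),crop(b,X)]))
E
```

```text
[ 495.52430078 -249.19595709  226.79243071] [0.40046726 0.3276838  0.31707437] 34.36821657535798 24.225
149 110
259 184
```

View pics/c9.png

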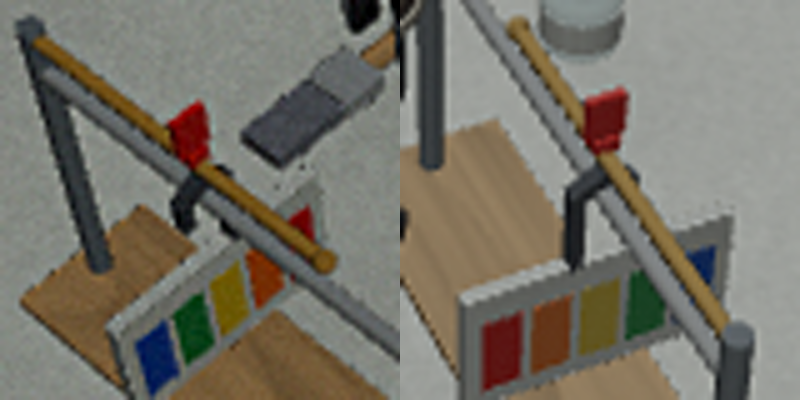

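The board hangs level on the rail with the hook directly under the flag (195,135)/(605,120), and the gripper is clear. I'll let it settle, check for motion numerically, then hand in.

Request:
{"api": "move_arm", "payload": {"commands": [[[0,0,-10],0,0.4],[[0,0,0],0,0.4],[[0,0,0],0,0.4],[[0,0,0],0,0.4],[[0,0,0],0,0.4]]}}

```text
clock: 24.95
eef_pos: [496.3, -249.4, 237.4]
tool_rot: [[-0.999, -0.045, -0.0], [-0.045, 0.999, 0.0], [0.0, 0.0, -1.0]]
wrist_force: [-0.2, 0.8, -1.1]
opening: 34.3
gripper_force: 0.0
```

Request:
{"api": "move_arm", "payload": {"commands": [[[0,0,0],0,0.4],[[0,0,0],0,0.4],[[0,0,0],0,0.4],[[0,0,0],0,0.4],[[0,0,0],0,0.4]]}}

```text
clock: 25.58
eef_pos: [496.4, -249.4, 237.5]
tool_rot: [[-0.999, -0.045, 0.0], [-0.045, 0.999, -0.0], [-0.0, -0.0, -1.0]]
wrist_force: [0.5, -0.5, -0.0]
opening: 34.3
gripper_force: 0.0
```

```bash
python3 - <<'E'
from h import *
from station import r
b0=load("d9.npz")["color"].astype(int)
f=[r.camera("side")["color"].astype(int) for _ in range(6)]
k=np.s_[225:264,270:328]
print([round(np.abs(x[k]-f[-1][k]).mean(),2) for x in [b0]+f[:-1]])
print(r.hand_in())
E
```

```text
[np.float64(0.83), np.float64(0.69), np.float64(0.72), np.float64(0.7), np.float64(0.7), np.float64(0.7)]
the job is handed in; nothing more can be done
None
```

The swatch board stood released in the stand and now hangs at rest under the red mark, and the job is handed in at about 26 s (no verdict was returned); I viewed 12 pictures, two over the limit of 10.

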